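# Ring the vet on the loudspeaker

## Robot

A 6-joint arm with a two-finger parallel gripper is mounted at the origin on the work surface. World frame = base frame: x ahead of the robot, y to its left, z up, the work surface at z = 0. Lengths are in mm, angles in rad, forces in N, time in s.
With the tool pointing down it reaches from about 350 to 875 mm from the base axis. Payload 4.2 kg.
Tool frame: the origin (TCP) lies on the mounting face of the last link; the fingertips stand 173 mm ahead of it and the grasp point (between the pads) lies 155 mm ahead of it; z points along the fingers, y is the line along which they close (so a half turn about z gives the same grasp; the last joint's range is limited). The gripper opens to 85 mm and grips with 20 to 120 N. Pads are 22 mm wide; open, the fingers measure 114 mm over their backs; the gripper's body (76 mm by 85 mm) begins 54 mm behind the grasp point. The pads swing forward as they close: fully open they stand 13 mm farther back than shut.
Start: joints at [1.603, 0.385, 0.008, 0, -1.194, -0.259], TCP at [140.506, 608.981, 404.712] pointing down, gripper open.
Joint ranges: [-3.14, 3.14], [-1.21, 2.06], [-1.07, 1.41], [-3.16, 2.05], [-2.99, -0.16], [-3.1, 3.1]. Speed limits (rad/s): [2.79, 2.79, 3.14, 3.14, 3.14, 3.14].

## Interface

Orientations are given as a unit quaternion [x, y, z, w].
In Python, from bench import arm gives the robot as it stands.
- The arm moves only by the tool carry_out, never from a script. Its argument "rows" is a list of rows, each a list of 7 numbers: the shift along the tool's x, y, z as a fraction of full scale, then the turn, a rotation vector about the tool's x, y, z as a fraction of full scale, then the opening, from -1 (shut) to 1 (fully open). A call has 1 to 12 rows; each row is the pose to reach, as a shift and turn from the pose commanded when the call began, along the tool's axes at that moment, turning the shorter way round; what a row does not reach only later rows make up. Full scale, the value 1, is 20 cm for a shift and pi rad for a turn. A row lasts 1/8 s, in which the tool goes at most 62.5 mm and 10.7 degrees, less where a joint would pass 70% of its speed; a pose out of reach is approached as far as the arm can. A call with a number of a shift or a turn outside -1 to 1 is refused whole. A call with a gripper value outside its range is refused whole. The fingers move at their own pace and stop on an object; the grip force is fixed at half the most. Time passes only in rows, so rows that repeat a pose let the fingers close. It gives the time, the measured TCP pose, the force, the opening and the grip force at its end, in the units of the state.
- arm.read_state(): the state, without advancing time (a new reading comes with each control period).
- arm.get_image(name): name is "side" or "top" or "wrist"; returns (picture, depth): 480x640x3 uint8, red, green, blue; 480x640 float32, mm along the optical axis (not along the pixel's ray), 0 where there is no reading.
- arm.calibration(name): a dict with "mtx" (3x3 intrinsics, pixels), "cam_to_world" (4x4, takes a point from camera to world coordinates). Camera axes: x right, y up, looking along -z (the intrinsics and any distortion apply to the point x, -y, -z); pixel columns grow to the right and rows downward; lengths in mm; the calibration is good to about 2 mm. The wrist camera is an equidistant fisheye: a pixel r from the principal point sees the ray r / f radians off the axis. A picture is of the moment at which its call begins: read the wrist's pose just before it. calibration takes no time and is no camera call; for the wrist camera it gives the pose at the moment of the call.
- arm.job_done(): hands the job in; it is judged then, once.
The state is a dict: "clock": time; "joints": joint angles; "joint_vel": joint speeds; "joint_efforts": joint torques, N m; "position": TCP position; "ee_rot": TCP orientation; "contact_force": force on the tool from outside, world axes, zero at the start; "wrist_torque": the same for the moment, N m; "gripper_width": finger opening in mm; "grasp_force": force on a finger pad.
Only numpy, scipy, OpenCV 4.12 (cv2) and the standard library are available. Lean on these libraries where they do the work, as an engineer would, in place of code of your own. Each camera call takes 0.05 s, during which the arm holds its last target. There are 200 camera calls.

## Task

Your hands are mucky, so ring the vet hands-free on the desk telephone with the handset left lying in its cradle: tap the green speaker key at the front, then the red picture key with the white paw print, then the grey louder key with the plus sign to turn the voice up. Tap each key lightly with the fingertips and let it come up before the next, press no other key, and leave the other things on the counter where they are. Finish with the hand clear of everything.

Things in the scene. Friction and masses are not known exactly. Their poses are not given: they have to be found in the camera images.
- phone: White desk telephone base on rubber feet (does not shift), 210 deep (x) by 239 wide (y) mm. Origin: middle of its underside on the counter; x away from the user, y to the user's left. Turned up to 0.4 rad. Right part (y -120 to +52): key fascia rising away from the user at 8 degrees, 45 mm high at x 0 (30 front, 60 back). Left part (y +53 to +119): level cradle, floor 48 mm high.
- speaker_top (a point): Green speaker key with a white loudspeaker sign, at the phone's front (x -81, y -34 mm of the phone), top 24 (x) by 40 (y) mm, sloping 8 degrees with the fascia. This point: the middle of its top face, 8 mm above the sloping fascia (measured square to it).
- vet_top (a point): Red picture key with a white paw print (the vet), top 30 (x) by 34 (y) mm, sloping 8 degrees with the fascia. It sits in any of the three places of the picture row behind the number pad (x +50; y -86, -34 or +18 mm of the phone); yellow and blue keys sit in the others. This point: the middle of its top face, 8 mm above the sloping fascia (measured square to it).
- louder_top (a point): Grey louder key with a white plus sign, left of the number pad (x +3, y +20 mm of the phone), top 24 (x) by 26 (y) mm, sloping 8 degrees with the fascia; the like softer key is 44 mm nearer the front. This point: the middle of its top face, 8 mm above the sloping fascia (measured square to it).
- speaker_key (a joint): Travel of this key in m, along the fascia's normal: 0 up, 0.006 fully down; it takes at 0.0025 (about 2.5 N); fully down needs about 5 N, springs up by itself. Over 15 N is too hard.
- vet_key (a joint): Travel of this key in m, along the fascia's normal: 0 up, 0.006 fully down; takes at 0.0025 (about 2.5 N); fully down about 5 N, springs up by itself. Over 15 N is too hard.
- louder_key (a joint): Travel of this key in m, along the fascia's normal: 0 up, 0.006 fully down; takes at 0.0025 (about 2.5 N); fully down about 5 N, springs up by itself. Over 15 N is too hard.
- contractor_key (a joint): Travel of this key in m, along the fascia's normal: 0 up, 0.006 fully down; the yellow picture key with a black tractor, same size and spring as the red one. Not to be pressed.
- neighbour_key (a joint): Travel of this key in m, along the fascia's normal: 0 up, 0.006 fully down; the blue picture key with a white house, same size and spring as the red one. Not to be pressed.
- softer_key (a joint): Travel of this key in m, along the fascia's normal: 0 up, 0.006 fully down; the grey key with a white minus sign, same size and spring as the louder key. Not to be pressed.
- number_pad: Twelve black number keys, 3 by 4, in a field 71 (x) by 72 (y) mm centred at x -11, y -58 mm of the phone; they stand only 3 mm above the fascia, 5 mm lower than the other keys. Not to be pressed. Origin: that of the phone.
- handset: Black cordless handset, 165 by 48 by 24 mm, 0.14 kg, lying loose, face up, in the cradle with its length along the phone's x; its top is 72 mm above the counter. Origin: middle of its underside. To be left lying.
- mug: White ceramic mug, 95 mm high, 82 mm across, handle at its +y; stands right of the phone, 30 mm or more away. Origin: middle of its underside.
- torch: Black square-headed torch, 160 mm long (its x), 38 mm high, lying in front of the phone. Origin: below its middle, on the counter.
- padlock: Stainless steel padlock, 78 by 50 by 22 mm, lying flat to the right of the phone. Origin: on the counter, near its middle.
- scoop: Green plastic feed scoop, bowl 130 by 97 by 66 mm, handle 115 mm long to its -x, lying left of the phone. Origin: under the middle of the bowl, on the counter.
- spray: Blue and silver spray can, 165 mm high, 65 mm across, standing behind the phone to the right. Origin: middle of its underside.
- salve: White jar of udder salve with green lid, 62 mm high, 72 mm across, standing behind the phone. Origin: middle of its underside.
Mind the look-alikes: they are no part of the job. Of the things like the padlock, leave any that is yellow; of the rest the larger one is meant.

How it is judged:
By the outcome, as a careful person would: the job done as asked, in the order asked, and still so for the second after the job is handed in, with the robot touching nothing.
It also fails if it takes over 43 s, if anything falls off the work surface, if the arm or the gripper's body presses on something with over 40 N, if the wrist force passes 120 N, or if a joint passes its speed limit or range.

## Working session

There is one attempt and no reset: what is moved stays moved. The work goes in short steps, Python scripts to look and compute and a tool call to move; the robot and the scene stay as the last step left them, time stands still between calls to the robot, and variables do not carry over. Pictures are saved under pics/ and viewed, at most 10 in all, crops included, and the job is handed in when it is done.

Besides the shell and the picture viewer there is one more tool, called after "Emit:" as a command line: name --pt "numbers of a row" for each row, then --argument value for the rest. carry_out: Moves the arm, as the interface text tells. Its arguments: {"type":"object","properties":{"rows":{"type":"array"}},"required":["rows"]}

```bash
mkdir -p pics
python3 - <<'E'
from bench import arm
import cv2,numpy as np
s=arm.read_state();print(s)
for n in("top","side"):
    p,d=arm.get_image(n);cv2.imwrite(f"pics/{n}.png",p[:,:,::-1]);np.save(f"pics/{n}.npy",d)
    c=arm.calibration(n);print(n,c)
E
```

```text
{'clock': 0.0, 'joints': array([ 1.60259660e+00,  3.85549700e-01,  6.64446648e-03, -5.22434013e-04,
       -1.19402418e+00, -2.58580584e-01]), 'joint_vel': array([ 0.00049903,  0.00026419,  0.00026785, -0.00072534,  0.00066161,
       -0.00017765]), 'joint_efforts': array([-3.06485790e-04, -3.92287946e+01,  1.88401240e+01,  4.18623179e+00,
       -4.62168930e-03, -3.21760709e-06]), 'position': array([140.45385094, 608.80040852, 403.62914012]), 'ee_rot': array([ 9.93566719e-01, -1.13243010e-01, -8.59285549e-05,  1.09045104e-03]), 'contact_force': array([ 0.24995129, -0.07829969, -0.40099523]), 'wrist_torque': array([-0.01095996,  0.02576251, -0.01331101]), 'grasp_force': 0.0, 'gripper_width': 85.30096154824069}
top {'mtx': array([[576.10801501,   0.        , 325.13413065],
       [  0.        , 576.10801501, 245.34034711],
       [  0.        ,   0.        ,   1.        ]]), 'cam_to_world': array([[-1.93319256e-02,  9.87360412e-01, -1.57307638e-01,
         3.90766153e+02],
       [-9.99789777e-01, -2.01658420e-02, -3.70670194e-03,
         1.02150664e+01],
       [-6.83209173e-03,  1.57202911e-01,  9.87542691e-01,
         1.09349795e+03],
       [ 0.00000000e+00,  0.00000000e+00,  0.00000000e+00,
         1.00000000e+00]])}
side {'mtx': array([[514.81181507,   0.        , 326.56341219],
       [  0.        , 514.81181507, 237.28038921],
       [  0.        ,   0.        ,   1.        ]]), 'cam_to_world': array([[-9.27986152e-01,  2.46204292e-01, -2.79687590e-01,
         2.32808195e+02],
       [-3.72394282e-01, -5.86988957e-01,  7.18864704e-01,
         7.62019405e+02],
       [ 1.28140483e-02,  7.71250550e-01,  6.36402694e-01,
         7.28526178e+02],
       [ 0.00000000e+00,  0.00000000e+00,  0.00000000e+00,
         1.00000000e+00]])}
```

View pics/top.png

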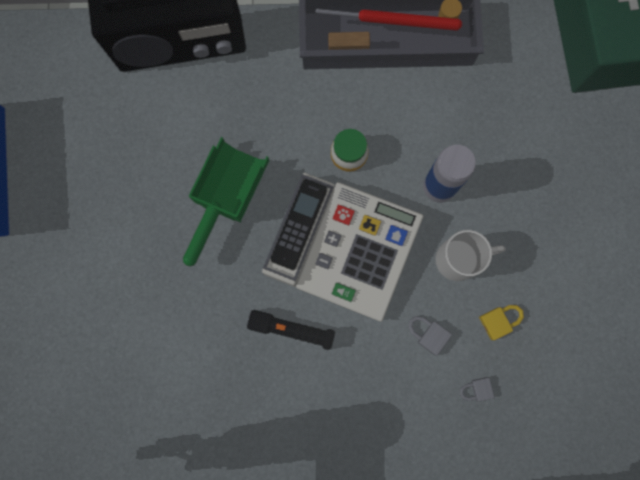

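View pics/side.png

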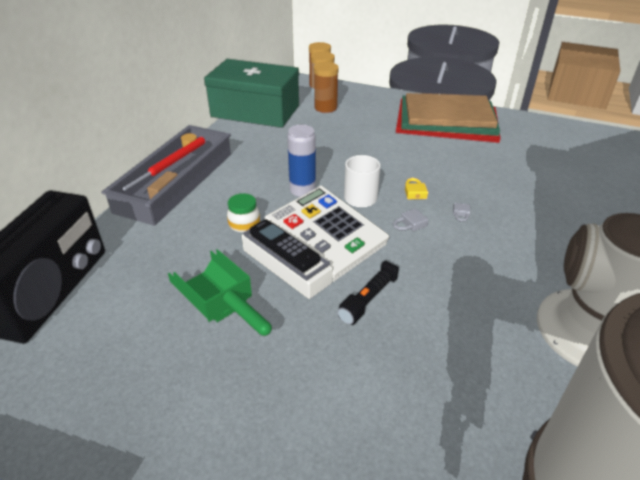

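The top view shows the red paw key at (344,215), left in the picture row. Yellow is at (371,225), blue at (397,236), the green speaker at (344,292), plus at (333,238) and minus at (325,261). The side view agrees: red (293,221), green (354,244), plus (308,233). The torch lies in front of the phone and the mug to its right. I'll refine by colour centroids and a pose fit with both cameras.

```bash
cat > h.py <<'E'
import numpy as np,cv2
from scipy.optimize import least_squares
K={'g':(-81,-34),'r':(50,18),'y':(50,-34),'b':(50,-86),'plus':(3,20)}
t=np.radians(8)
def top(x,y): return np.array([x-8*np.sin(t),y,45+x*np.tan(t)+8*np.cos(t)])
def world(q,P):
    c,s=np.cos(q[2]),np.sin(q[2]);return np.array([q[0]+c*P[0]-s*P[1],q[1]+s*P[0]+c*P[1],P[2]])
def proj(c,P):
    p=np.linalg.inv(c['cam_to_world'])@np.r_[P,1];m=c['mtx']
    return np.array([m[0,2]+m[0,0]*p[0]/-p[2],m[1,2]+m[1,1]*-p[1]/-p[2]])
E
python3 - <<'E'
from h import *
from bench import arm
seed={'top':{'g':(344,292),'r':(344,215),'y':(371,225),'b':(397,236)},'side':{'g':(354,244),'r':(293,221),'y':(311,211),'b':(328,201)}}
hue={'g':(50,85),'r':(0,0),'y':(15,35),'b':(100,130)}
C={n:arm.calibration(n) for n in seed};obs={}
for n in seed:
    im=cv2.imread(f'pics/{n}.png');h=cv2.cvtColor(im,cv2.COLOR_BGR2HSV)
    for k,(u,v) in seed[n].items():
        m=(h[...,1]>100)&(((h[...,0]<10)|(h[...,0]>170)) if k=='r' else (h[...,0]>=hue[k][0])&(h[...,0]<=hue[k][1]))
        w=np.zeros_like(m);w[v-15:v+16,u-16:u+17]=1;ys,xs=np.nonzero(m&w)
        pts=np.c_[xs,ys].astype(np.float32);hu=cv2.convexHull(pts);M=cv2.moments(hu)
        obs[n,k]=np.array([M['m10'],M['m01']])/M['m00'];print(n,k,obs[n,k],len(xs))
    obs[n,'plus']=np.array({'top':(333,238.5),'side':(308,233)}[n])
def f(q,ns): return np.concatenate([proj(C[n],world(q,top(*K[k])))-obs[n,k] for n,k in obs if n in ns])
for ns in(['top'],['side'],['top','side']):
    r=least_squares(f,[500,0,-.3],x_scale=[100,100,1],args=(ns,));print(ns,r.x,np.round(r.fun,1))
np.save('q.npy',r.x)
for k in K: print(k,world(r.x,top(*K[k])))
for n in C:
    d=np.load(f'pics/{n}.npy')
    for k in K:
        u,v=obs[n,k];z=d[int(round(v)),int(round(u))];m=C[n]['mtx']
        print(n,k,(C[n]['cam_to_world']@[(u-m[0,2])/m[0,0]*z,-(v-m[1,2])/m[1,1]*z,-z,1])[:3].round(1))
E
```

```text
top g [343.15267176 291.63698049] 122
top r [343.0275641  214.41602564] 195
top y [369.62849873 224.61513995] 213
top b [396.15564202 235.        ] 187
side g [354.27380952 244.85714286] 91
side r [292.82762201 220.86708204] 127
side y [310.40386803 210.75995449] 154
side b [327.07246377 200.97760211] 99
['top'] [ 5.60119971e+02 -1.76238607e+01 -3.97422983e-01] [ 0.1  0.5  0.1 -0.   0.   0.   0.2 -0.1 -0.3 -0.4]
['side'] [ 5.61145049e+02 -1.43132114e+01 -3.97030078e-01] [ 0.4 -0.1 -0.  -0.1  0.  -0.2  0.1 -0.2 -0.5  0.6]
['top', 'side'] [ 5.60777809e+02 -1.67351403e+01 -3.97590947e-01] [-0.4  0.1 -0.4 -0.4 -0.5 -0.3 -0.3 -0.4 -0.8 -0.7  0.9 -0.7  0.6 -0.7
  0.7 -0.8  0.7 -0.7  0.1 -0.1]
g [471.90481621 -16.2888541   41.53833694]
r [612.82066428 -19.06801997  59.94918629]
y [592.68635111 -67.01183535  59.94918629]
b [ 572.55203794 -114.95565073   59.94918629]
plus [570.2612278    0.97429445  53.34376705]
top g [472.1 -17.1  42. ]
top r [612.1 -19.8  59.8]
top y [591.9 -67.8  60.8]
top b [ 572.3 -115.9   57.2]
top plus [ 5.69e+02 -5.00e-01  5.27e+01]
side g [472.3 -11.6  43. ]
side r [614.  -18.4  58.1]
side y [591.9 -61.7  61.6]
side b [ 572.6 -110.9   60.6]
side plus [568.7   5.2  56.8]
```

```bash
cat >> h.py <<'E'
from scipy.spatial.transform import Rotation as R
def goal(k,up):
    q=np.load('q.npy');Rp=R.from_euler('z',q[2]).as_matrix()
    A=Rp@np.array([[np.cos(t),0,-np.sin(t)],[0,-1,0],[np.sin(t),0,-np.cos(t)]]).T.T
    A=Rp@np.c_[[np.cos(t),0,np.sin(t)],[0,-1,0],[np.sin(t),0,-np.cos(t)]]
    return world(q,top(*K[k]))-A[:,2]*(173+up),R.from_matrix(A)
def delta(s,k,up):
    g,G=goal(k,up);T=R.from_quat(s['ee_rot'])
    return (T.inv().apply(g-s['position'])/200).round(4),((T.inv()*G).as_rotvec()/np.pi).round(4)
E
python3 - <<'E'
from h import *
from bench import arm
s=arm.read_state();print(goal('g',100)[0],delta(s,'g',100),R.from_quat(s['ee_rot']).as_matrix().round(3))
E
```

```text
[436.87424655  -1.57754141 311.88151971] (array([2.1308, 2.6394, 0.4647]), array([-0.0032,  0.0442,  0.0543])) [[ 0.974 -0.225 -0.   ]
 [-0.225 -0.974 -0.002]
 [ 0.     0.002 -1.   ]]
```

Emit:
carry_out --pt "0.14 0.18 0 0 0 0 -1" --pt "0.28 0.36 0 0 0 0 -1" --pt "0.42 0.54 0 0 0 0 -1" --pt "0.56 0.72 0 0 0 0 -1" --pt "0.71 0.88 0 0 0 0 -1" --pt "0.71 0.88 0 0 0 0 -1"

```text
clock: 0.85
position: [240.1, 403.1, 404.7]
ee_rot: [0.993, -0.115, -0.0, 0.0]
contact_force: [-0.6, -0.1, -0.0]
gripper_width: -0.0
grasp_force: 0.0
```

Emit:
carry_out --pt "0.14 0.18 0 0 0 0 -1" --pt "0.28 0.36 0 0 0 0 -1" --pt "0.42 0.54 0 0 0 0 -1" --pt "0.56 0.72 0 0 0 0 -1" --pt "0.71 0.88 0 0 0 0 -1" --pt "0.71 0.88 0 0 0 0 -1"

```text
clock: 1.6
position: [338.8, 200.8, 404.6]
ee_rot: [0.993, -0.115, -0.0, 0.0]
contact_force: [0.2, 0.6, -0.3]
gripper_width: 0.1
grasp_force: 0.0
```

Emit:
carry_out --pt "0.14 0.18 0.1 0 0.01 0.01 -1" --pt "0.28 0.36 0.2 0 0.02 0.02 -1" --pt "0.42 0.54 0.3 0 0.03 0.03 -1" --pt "0.56 0.72 0.4 0 0.04 0.045 -1" --pt "0.71 0.88 0.46 -0.003 0.044 0.054 -1" --pt "0.71 0.88 0.46 -0.003 0.044 0.054 -1" --pt "0.71 0.88 0.46 -0.003 0.044 0.054 -1"

```text
clock: 2.48
position: [437.2, -0.5, 312.6]
ee_rot: [0.978, -0.196, 0.068, 0.012]
contact_force: [0.4, 0.6, -0.7]
gripper_width: -0.1
grasp_force: 0.0
```

Run:
```python
from h import *
from bench import arm
s=arm.read_state();print(s['clock'],s['position'],s['contact_force'],s['gripper_width'],delta(s,'g',15))
p,d=arm.get_image('wrist');cv2.imwrite('pics/w1.png',p[:,:,::-1]);
```

```text
2.475 [437.22911495  -0.50197677 312.58506095] [ 0.43254564  0.56784928 -0.65801238] -0.05019225492134472 (array([0.0006, 0.0067, 0.4285]), array([-0.0008,  0.0005,  0.0004]))
```

Emit:
carry_out --pt "0 0.005 0.2 0 0 0 -1" --pt "0 0.005 0.35 0 0 0 -1" --pt "0 0.005 0.43 0 0 0 -1" --pt "0 0.005 0.43 0 0 0 -1" --pt "0 0.005 0.43 0 0 0 -1"

```text
clock: 3.15
position: [447.8, -5.7, 228.5]
ee_rot: [0.978, -0.196, 0.069, 0.012]
contact_force: [-0.1, 0.4, -0.1]
gripper_width: -0.0
grasp_force: 0.0
```

Run:
```python
from h import *
from bench import arm
s=arm.read_state();print(s['clock'],s['position'],s['contact_force'],delta(s,'g',0))
p,d=arm.get_image('wrist');cv2.imwrite('pics/w2.png',p[:,:,::-1]);
p,d=arm.get_image('side');c=cv2.resize(p[150:310,220:420,::-1],None,fx=4,fy=3.75);cv2.imwrite('pics/s2.png',c)
```

```text
3.15 [447.84262929  -5.69142215 228.4775025 ] [-0.10078071  0.419114   -0.07136483] (array([0.0001, 0.0026, 0.0789]), array([-0.0013, -0.0001,  0.0007]))
```

View pics/w2.png

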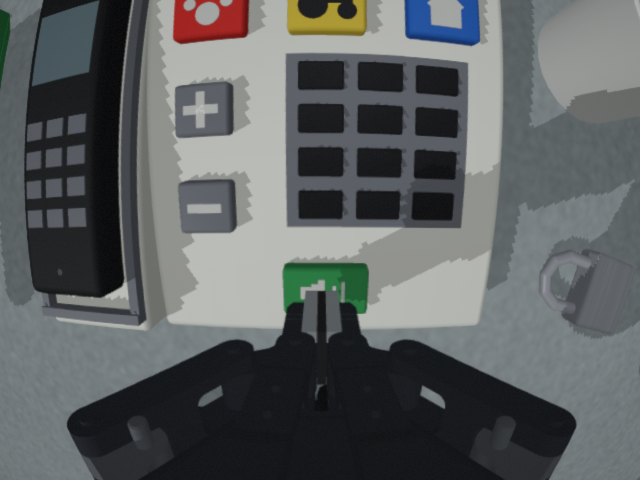

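View pics/s2.png

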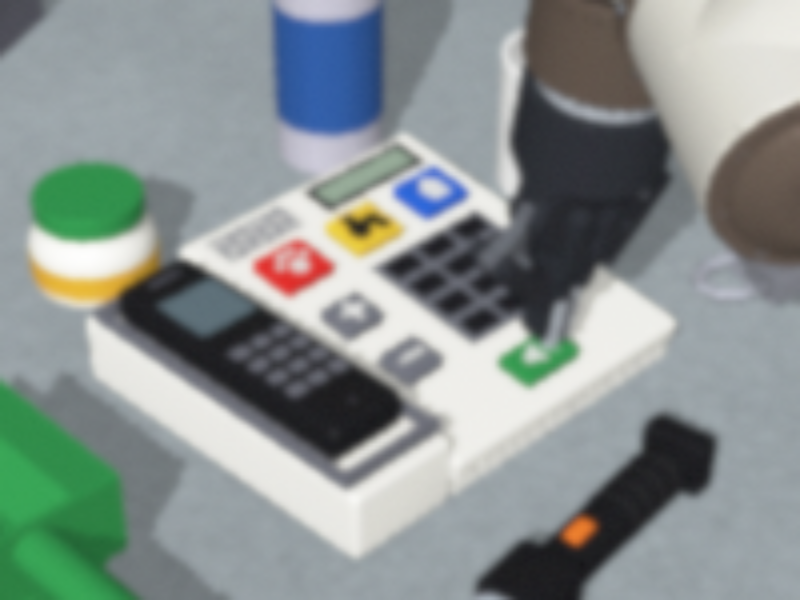

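The fingertips, at (322,295) in the wrist view, are centred over the green key at about (326,290). The side view confirms it. Now down slowly.

Emit:
carry_out --pt "0 0.003 0.04 0 0 0 -1" --pt "0 0.003 0.06 0 0 0 -1" --pt "0 0.003 0.07 0 0 0 -1" --pt "0 0.003 0.07 0 0 0 -1" --pt "0 0.003 0.07 0 0 0 -1"

```text
clock: 3.88
position: [449.1, -7.9, 213.7]
ee_rot: [0.978, -0.197, 0.068, 0.012]
contact_force: [-0.6, -0.2, 0.2]
gripper_width: 0.1
grasp_force: 0.0
```

Emit:
carry_out --pt "0 0 0.01 0 0 0 -1" --pt "0 0 0.02 0 0 0 -1" --pt "0 0 0.02 0 0 0 -1" --pt "0 0 0.02 0 0 0 -1"

```text
clock: 4.38
position: [449.7, -8.0, 209.9]
ee_rot: [0.978, -0.197, 0.068, 0.012]
contact_force: [-0.1, -0.4, 2.9]
gripper_width: -0.3
grasp_force: 1.5
```

Run:
```python
from h import *
from bench import arm
s=arm.read_state();print(s['clock'],s['position'],s['contact_force'],delta(s,'g',0))
```

```text
4.375 [449.74407192  -8.02960516 209.89312964] [-0.11919845 -0.36548014  2.94638934] (array([-0.0002, -0.0049, -0.015 ]), array([-0.0009,  0.0003,  0.0003]))
```

Emit:
carry_out --pt "0 0 0.008 0 0 0 -1" --pt "0 0 0.008 0 0 0 -1" --pt "0 0 0.008 0 0 0 -1"

```text
clock: 4.75
position: [449.9, -8.1, 208.3]
ee_rot: [0.978, -0.197, 0.068, 0.012]
contact_force: [0.7, -0.6, 3.8]
gripper_width: 0.2
grasp_force: 2.1
```

Emit:
carry_out --pt "0 0 -0.1 0 0 0 -1" --pt "0 0 -0.2 0 0 0 -1" --pt "0 0 -0.2 0 0 0 -1" --pt "0 0 -0.2 0 0 0 -1"

```text
clock: 5.25
position: [444.2, -6.3, 247.0]
ee_rot: [0.978, -0.197, 0.067, 0.013]
contact_force: [-0.1, -0.2, 0.6]
gripper_width: -0.1
grasp_force: 0.0
```

Run:
```python
from h import *
from bench import arm
s=arm.read_state();print(s['clock'],s['position'],s['contact_force'],delta(s,'r',20))
```

```text
5.25 [444.23916901  -6.2564224  246.96979729] [-0.09344941 -0.23319777  0.58021162] (array([ 0.6643, -0.2668,  0.0714]), array([-0.0005,  0.0008,  0.0002]))
```

Emit:
carry_out --pt "0.2 -0.08 0 0 0 0 -1" --pt "0.4 -0.16 0 0 0 0 -1" --pt "0.6 -0.24 0 0 0 0 -1" --pt "0.664 -0.265 0.03 0 0 0 -1" --pt "0.664 -0.265 0.07 0 0 0 -1" --pt "0.664 -0.265 0.07 0 0 0 -1" --pt "0.664 -0.265 0.07 0 0 0 -1"

```text
clock: 6.12
position: [587.2, -8.8, 252.0]
ee_rot: [0.978, -0.196, 0.067, 0.013]
contact_force: [-0.2, 0.8, -0.4]
gripper_width: 0.0
grasp_force: 0.0
```

Run:
```python
from h import *
from bench import arm
s=arm.read_state();print(s['clock'],s['position'],s['contact_force'],delta(s,'r',0))
p,d=arm.get_image('wrist');cv2.imwrite('pics/w3.png',p[:,:,::-1]);
```

```text
6.125 [587.18696015  -8.83500258 252.04245684] [-0.16892232  0.81758604 -0.42082023] (array([ 0.0032, -0.0023,  0.1053]), array([-0.0005,  0.0008,  0.0003]))
```

View pics/w3.png

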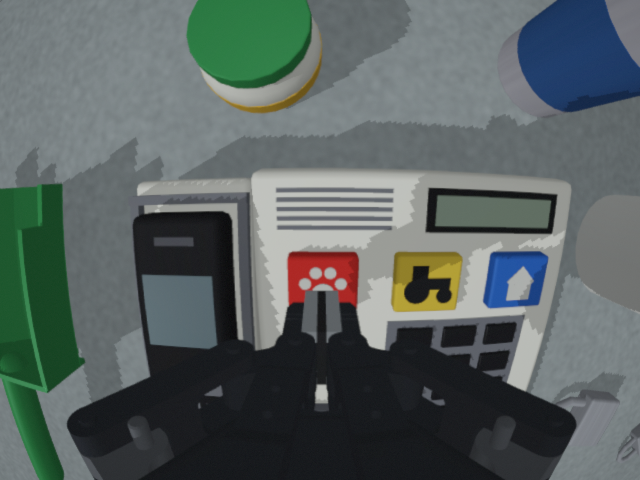

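The fingertips at (322,293) sit over the red paw key, centred at about (323,283). Pressing it.

Emit:
carry_out --pt "0.005 0 0.06 0 0 0 -1" --pt "0.01 0 0.09 0 0 0 -1" --pt "0.01 0 0.1 0 0 0 -1" --pt "0.01 0 0.11 0 0 0 -1" --pt "0.01 0 0.11 0 0 0 -1" --pt "0.01 0 0.11 0 0 0 -1"

```text
clock: 6.92
position: [592.8, -10.7, 231.0]
ee_rot: [0.978, -0.197, 0.068, 0.012]
contact_force: [-0.5, -0.7, 1.5]
gripper_width: -0.0
grasp_force: 0.7
```

Emit:
carry_out --pt "0 0 0.005 0 0 0 -1" --pt "0 0 0.01 0 0 0 -1" --pt "0 0 0.015 0 0 0 -1" --pt "0 0 0.015 0 0 0 -1" --pt "0 0 0.015 0 0 0 -1"

```text
clock: 7.55
position: [593.3, -10.8, 228.0]
ee_rot: [0.978, -0.197, 0.068, 0.012]
contact_force: [-2.4, 0.3, 2.8]
gripper_width: -0.0
grasp_force: 1.7
```

Run:
```python
from h import *
from bench import arm
s=arm.read_state();print(s['clock'],s['position'],s['contact_force'],delta(s,'r',0))
```

```text
7.55 [593.34007952 -10.84206405 228.00205079] [-2.44953991  0.301586    2.79724561] (array([-0.0123,  0.0002, -0.0182]), array([-0.0008,  0.0003,  0.0002]))
```

Emit:
carry_out --pt "0 0 0.007 0 0 0 -1" --pt "0 0 0.007 0 0 0 -1" --pt "0 0 0.007 0 0 0 -1"

```text
clock: 7.92
position: [593.5, -10.9, 226.6]
ee_rot: [0.978, -0.197, 0.068, 0.012]
contact_force: [-1.8, -0.2, 4.1]
gripper_width: 0.2
grasp_force: 2.2
```

Emit:
carry_out --pt "0 0 -0.1 0 0 0 -1" --pt "0 0 -0.2 0 0 0 -1" --pt "0 0 -0.2 0 0 0 -1" --pt "0 0 -0.2 0 0 0 -1"

```text
clock: 8.43
position: [588.1, -8.9, 265.0]
ee_rot: [0.978, -0.197, 0.067, 0.013]
contact_force: [-0.5, 0.2, -0.7]
gripper_width: -0.1
grasp_force: 0.0
```

Run:
```python
from h import *
from bench import arm
s=arm.read_state();print(s['clock'],s['position'],s['contact_force'],delta(s,'plus',20))
```

```text
8.425 [588.07170954  -8.85299223 264.97317162] [-0.4769728   0.15570695 -0.67618914] (array([-0.2472, -0.0108,  0.0694]), array([-0.0006,  0.0008,  0.0002]))
```

Emit:
carry_out --pt "-0.12 -0.005 0 0 0 0 -1" --pt "-0.24 -0.01 0 0 0 0 -1" --pt "-0.24 -0.01 0.05 0 0 0 -1" --pt "-0.24 -0.01 0.07 0 0 0 -1" --pt "-0.24 -0.01 0.07 0 0 0 -1" --pt "-0.24 -0.01 0.07 0 0 0 -1"

```text
clock: 9.18
position: [547.6, 10.5, 245.5]
ee_rot: [0.978, -0.197, 0.068, 0.012]
contact_force: [0.3, 0.6, -0.5]
gripper_width: -0.1
grasp_force: 0.0
```

Run:
```python
from h import *
from bench import arm
s=arm.read_state();print(s['clock'],s['position'],s['contact_force'],delta(s,'plus',0))
p,d=arm.get_image('wrist');cv2.imwrite('pics/w4.png',p[:,:,::-1]);
```

```text
9.175 [547.57522697  10.49058367 245.45729272] [ 0.25728716  0.5785784  -0.53910738] (array([-0.0118,  0.0002,  0.1034]), array([-0.0008,  0.0003,  0.0001]))
```

View pics/w4.png

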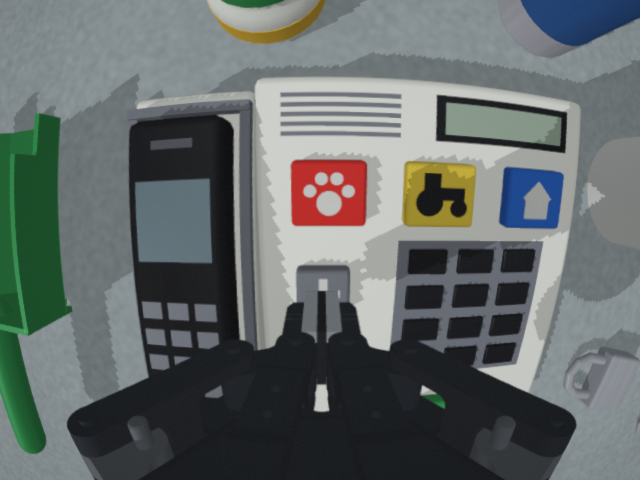

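The fingertips at (322,293) are over the plus key, whose back edge is at row 266. All the keys have come up. Pressing it.

Emit:
carry_out --pt "-0.008 0 0.06 0 0 0 -1" --pt "-0.008 0 0.09 0 0 0 -1" --pt "-0.008 0 0.1 0 0 0 -1" --pt "-0.008 0 0.11 0 0 0 -1" --pt "-0.008 0 0.11 0 0 0 -1" --pt "-0.008 0 0.11 0 0 0 -1"

```text
clock: 9.98
position: [548.4, 10.1, 223.8]
ee_rot: [0.978, -0.197, 0.068, 0.012]
contact_force: [-0.4, -0.5, 1.5]
gripper_width: -0.3
grasp_force: 0.8
```

Emit:
carry_out --pt "0 0 0.005 0 0 0 -1" --pt "0 0 0.01 0 0 0 -1" --pt "0 0 0.015 0 0 0 -1" --pt "0 0 0.015 0 0 0 -1" --pt "0 0 0.015 0 0 0 -1"

```text
clock: 10.6
position: [548.8, 10.0, 220.7]
ee_rot: [0.978, -0.197, 0.068, 0.012]
contact_force: [-0.9, 0.0, 3.9]
gripper_width: -0.4
grasp_force: 1.9
```

Run:
```python
from h import *
from bench import arm
s=arm.read_state();print(s['clock'],s['position'],s['contact_force'],delta(s,'plus',0))
```

```text
10.6 [548.84998642   9.98374545 220.7386912 ] [-8.94697148e-01  8.23638159e-04  3.94832698e+00] (array([-0.0015,  0.    , -0.02  ]), array([-0.0008,  0.0003,  0.0002]))
```

Emit:
carry_out --pt "0 0 0.005 0 0 0 -1" --pt "0 0 0.005 0 0 0 -1" --pt "0 0 0.005 0 0 0 -1"

```text
clock: 10.98
position: [549.0, 9.9, 219.7]
ee_rot: [0.978, -0.197, 0.068, 0.012]
contact_force: [-1.4, -1.1, 4.2]
gripper_width: 0.4
grasp_force: 2.2
```

Emit:
carry_out --pt "0 0 -0.1 0 0 0 -1" --pt "0 0 -0.3 0 0 0 -1" --pt "0 0 -0.55 0 0 0 -1" --pt "0 0 -0.75 0 0 0 -1" --pt "0 0 -0.75 0 0 0 -1" --pt "0 0 -0.75 0 0 0 -1"

```text
clock: 11.72
position: [529.4, 17.6, 367.2]
ee_rot: [0.978, -0.197, 0.067, 0.012]
contact_force: [-0.5, 0.2, -0.2]
gripper_width: -0.2
grasp_force: 0.0
```

Run:
```python
from h import *
from bench import arm
s=arm.read_state();print(s['clock'],s['position'],s['contact_force'])
p,d=arm.get_image('wrist');cv2.imwrite('pics/w5.png',p[:,:,::-1]);
```

```text
11.725 [529.37906784  17.60679975 367.17653873] [-0.46331163  0.1737418  -0.16337047]
```

View pics/w5.png

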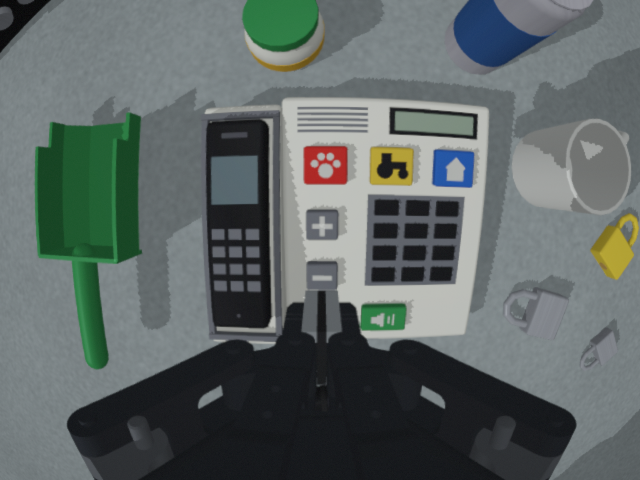

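The handset still lies in its cradle, the keys are up, and the hand hangs about 150 mm clear of the phone. Handing the job in.

```bash
python3 -c "
from bench import arm
print(arm.job_done())"
```

```text
the job is handed in; nothing more can be done
None
```

I tapped the speaker, vet and louder keys in that order, each peaking at about 4 N and about 4 to 5 mm down by my estimate; nothing else was touched, the hand finished clear, and the job is handed in (verdict not shown).

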